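# Slip board out from under the stacked cartons

## Task

The plywood slip board under the two stacked cartons is needed elsewhere: first slide the blue end stop along its rail, gently and by feel, until its white nylon pad just meets the black carton, then draw the board out under the stop's arm until its tail is well clear of the carton, and leave it flat on the bench. The cartons must come down onto the bench still stacked and where they were (within about half a centimetre), without the robot touching them; leave the tin, jar and tape measure alone.

Things in the scene. Friction and masses are not known exactly. Their poses are not given: they have to be found in the camera images.
- rail: Fixed steel rail of the end stop, 300x44x22 mm high, screwed to the bench beside the board. Its frame: +x is the draw direction (roughly world +y, to the robot's left), z up, +y towards the robot; origin on the bench, 95 mm to the +y side of the rail's long axis (the metal covers x 40 to 340, y -117 to -73 mm of this frame).
- stop: Blue sliding stop; moves only along the rail's x (120 mm in all) against about 9 N of dry friction and stays where it is left, even with 6 N pushing on it. Axes as the rail's; origin at bench height under the middle of its cross arm, on the rail's x axis. The cross arm (20 mm in x, y -100 to +10, z 36 to 60 mm) passes over the board.
- stop_screw (a point): In the cross arm, 48 mm above the stop's origin. Here an adjusting screw with a 26 mm round slick white nylon pad points to -x; the pad's face stands 30 to 80 mm to -x of this point. The screw is set differently each time, its setting is not measured, and it does not move under load.
- stop_grip (a point): Middle of the stop's upright black grip, a 22x22 mm square post; 75 mm to +x and 95 mm to -y of the stop's origin, 66 mm above the bench; the post's top is at 76 mm and about 44 mm of it is free above the carriage (top at 32 mm).
- board: Loose plywood slip board, 360x90x6 mm, 0.25 kg, flat on the bench beneath the black carton. Origin at its underside; its axes are about the rail's (+x draw direction); it reaches from x = -65 mm (tail) to +295 mm.
- board_grip (a point): On the board's upright dark wooden grip, a 22x22 mm square post at x = +270 mm of the board, 10 mm below its top; this point is 46 mm and the post's top 56 mm above the bench.
- board_tail (a point): Middle of the board's tail edge (the end under the carton), at x = -65 mm of the board.
- black_box: Black carton, 120x110x68 mm high, about 0.4 kg (varies), lying on the board; origin at the centre of its underside, its x (120 mm side) along the draw direction, so that the face turned to the pad is at x = +60 mm. Carton, board and bench slide on each other with friction of about 0.6 (varies); pushed with more than some 3 to 5 N it slides; it tips down off the tail about half way out.
- white_box: Tall white carton, 63x59x128 mm high, 0.2 kg, standing loose on the black carton; origin at the centre of its underside.
- sample_tin: Paint tester tin, 66 mm round, 85 mm high, standing beyond the grip end of the board; bystander. Origin at the centre of its underside.
- screw_jar: Glass jar of screws with red lid, 62 mm round, 93 mm high, behind the cartons; bystander. Origin at the centre of its underside.
- tape_measure: Yellow tape measure, 37x83x68 mm high, just beyond the rail; bystander. Origin at the centre of its underside.
Things that resemble listed ones, but are neither listed nor needed, are in the scene too. What is shaped like the white_box but pink or turquoise is not meant.

How it is judged:
On the way, in this order (a step that is already met when the one before it is completed fails the run):
1. the stop's pad bears on the black carton (contact force between stop and black_box above 0.5 N), for 0.1 s.
2. the board's tail is drawn clear of the black carton (x of board_tail in the frame of black_box above 0.068 m), for 0.2 s.
At the end, for the whole second after the job is handed in: Board flat on the bench, tail at least 8 mm past the black carton's face; black carton flat on the bench within 8.5 mm in space of its start (6 mm of it the drop, so 6 mm sideways), white carton upright on it within 14 mm of its start; all at rest (x of board_tail in the frame of black_box above 0.068 m and height (world z) of board_grip below 0.05 m and angle between each of board, black_box's own z axis and vertical below 0.03 rad and height (world z) of black_box below 0.003 m and distance of black_box from where it was at the start of the episode below 0.0085 m and angle between white_box's own z axis and vertical below 0.05 rad and z of white_box in the frame of black_box between 0.064 and 0.072 m and distance of white_box from where it was at the start of the episode below 0.014 m and linear speed of each of board, black_box, white_box below 0.02 m/s); the robot touches nothing.
It fails at once if the black carton is shoved or dragged more than about half a centimetre (9.5 mm in space, with the 6 mm it comes down) (distance of black_box from where it was at the start of the episode above 0.0095 m).
It fails at once if the stop is pressed on the black carton with more than 12 N (contact force between stop and black_box above 12 N).
It fails at once if the white carton tips more than 0.2 rad (angle between white_box's own z axis and vertical above 0.2 rad).
It fails at once if the robot touches the cartons (contact force between any of the arm, the fingers and black_box above 1 N or contact force between any of the arm, the fingers and white_box above 1 N).
It fails at once if a bystander is moved more than 15 mm (distance of any of sample_tin, screw_jar, tape_measure from where it was at the start of the episode above 0.015 m).
It also fails if it takes over 72 s, if anything falls off the work surface, if the arm or the gripper's body presses on something with over 40 N, if the wrist force passes 120 N, or if a joint passes its speed limit or range.

## Robot

A 7-joint arm with a two-finger parallel gripper is mounted at the origin on a cart in front of the work surface, level with it; the furniture and walls round the work are solid. World frame = base frame: x ahead of the robot, y to its left, z up, the work surface at z = 0. Lengths are in m, angles in rad, forces in N, time in s.
With the tool pointing down it reaches from about 0.425 to 0.925 m from the base axis. Payload 6.8 kg.
Tool frame: the origin (TCP) lies at the very end of the fingers, on their centre line; the grasp point (between the pads) lies 19 mm behind it (r.tcp_to_grasp is the distance from the TCP to the grasp point, in m); z points along the fingers, y is the line along which they close (so a half turn about z gives the same grasp; the last joint's range is limited). The gripper opens to 85 mm and grips with 20 to 120 N. Pads are 22 mm wide; open, the fingers measure 114 mm over their backs; the gripper's body (76 mm by 85 mm) begins 54 mm behind the grasp point. The pads swing forward as they close: fully open they stand 13 mm farther back than shut.
Start: joints at [-1.226, 0.477, 0.022, 1.555, -0.011, 1.109, -0.083], TCP at [0.295, 0.607, 0.231] pointing down, gripper open.
Joint ranges: [-2.96, 2.96], [-0.34, 2.1], [-1.41, 1.46], [0.24, 2.44], [-1.37, 4.51], [0.17, 1.92], [-2.96, 2.96]. Speed limits (rad/s): [2.39, 2.39, 3.14, 3.14, 3.14, 3.14, 3.14].

## Interface

Orientations are given as a rotation vector (axis times angle).
In Python, from bench import r gives the robot as it stands.
- The arm moves only by the tool step_arm, never from a script. Its argument "moves" is a list of rows, each a list of 7 numbers: the shift along the tool's x, y, z in mm, then the turn, a rotation vector about the tool's x, y, z in rad, then the finger opening in mm, from 0 to 85.4. A call has 1 to 8 rows; each row is the pose to reach, as a shift and turn from the pose commanded when the call began, along the tool's axes at that moment; what a row does not reach only later rows make up. A row lasts 1/10 s, in which the tool goes at most 50 mm and 8.59 degrees, less where a joint would pass 70% of its speed; a pose out of reach is approached as far as the arm can. A call with a gripper value outside its range is refused whole. The fingers move at their own pace and stop on an object; "grip_force" is the grip in N (left out, the last holds). Time passes only in rows, so rows that repeat a pose let the fingers close. It gives the time, the measured TCP pose, the force, the opening and the grip force at its end, in the units of the state.
- r.get_obs(): the state, without advancing time (a new reading comes with each control period).
- r.grab_frame(name): name is "scene" or "top" or "wrist"; returns a dict with "image" (480x640x3 uint8, red, green, blue), "depth" (480x640 float32, m along the optical axis (not along the pixel's ray), 0 where there is no reading), "mtx" (3x3 intrinsics, pixels), "rvec" (rotation vector, rad) and "tvec" (3), from world to camera coordinates, as OpenCV has them. Camera axes: x right, y down, z forward; pixel columns grow to the right and rows downward; lengths in m; the calibration is good to about 2 mm. A picture is of the moment at which its call begins.
- r.hand_in(): hands the job in; it is judged then, once.
The state is a dict: "clock": time; "joints": joint angles; "qvel": joint speeds; "tau": joint torques, N m; "tcp_pos": TCP position; "orientation": TCP orientation; "contact_force": force on the tool from outside, world axes, zero at the start; "moment": the same for the moment, N m; "grip_width": finger opening in m; "gripper_force": force on a finger pad.
Only numpy, scipy, OpenCV 4.12 (cv2) and the standard library are available. Lean on these libraries where they do the work, as an engineer would, in place of code of your own. Each camera call takes 0.05 s, during which the arm holds its last target. There are 200 camera calls.

## Working session

There is one attempt and no reset: what is moved stays moved. The work goes in short steps, Python scripts to look and compute and a tool call to move; the robot and the scene stay as the last step left them, time stands still between calls to the robot, and variables do not carry over. Pictures are saved under pics/ and viewed, at most 10 in all, crops included, and the job is handed in when it is done.

Besides the shell and the picture viewer there is one more tool, called after "Call:" as name(argument=value, ...), one argument or row to a line, values as JSON. step_arm: Moves the arm, as the interface text tells. Its arguments: {"type":"object","properties":{"moves":{"type":"array","items":{"type":"array","items":{"type":"number"}}},"grip_force":{"type":"number"}},"required":["moves"]}

```bash
mkdir -p pics; ls
cat > h.py <<'E'
import numpy as np, cv2, pickle
from bench import r
def grab(n):
    f=r.grab_frame(n); pickle.dump(f,open(f'{n}.pkl','wb')); return f
def load(n): return pickle.load(open(f'{n}.pkl','rb'))
def world(f,u,v,z=None,d=None):
    R,_=cv2.Rodrigues(np.array(f['rvec'],float)); t=np.array(f['tvec'],float).ravel()
    ray=np.linalg.inv(f['mtx'])@np.array([u,v,1.]); C=-R.T@t; w=R.T@ray
    if z is not None: return C+w*(z-C[2])/w[2]
    if d is None: d=float(np.median(f['depth'][int(v)-1:int(v)+2,int(u)-1:int(u)+2]))
    return C+w*d
def cloud(f):
    R,_=cv2.Rodrigues(np.array(f['rvec'],float)); t=np.array(f['tvec'],float).ravel()
    v,u=np.mgrid[:480,:640]; p=np.stack([u,v,np.ones_like(u)],-1)@np.linalg.inv(f['mtx']).T*f['depth'][...,None]
    return (p-t)@R
def save(im,n): cv2.imwrite(f'pics/{n}.png',cv2.cvtColor(im,cv2.COLOR_RGB2BGR))
E
python3 - <<'E'
from h import *
for n in('top','scene'): f=grab(n); save(f['image'],n)
o=r.get_obs(); print(o, r.tcp_to_grasp)
E
```

```text
pics
{'clock': 0.1, 'joints': array([-1.22608601,  0.47773288,  0.02231559,  1.55635017, -0.01150629,
        1.10931774, -0.08309283]), 'qvel': array([-0.00154799, -0.00217875, -0.00034728, -0.0019714 , -0.00116911,
        0.00096438,  0.00022763]), 'tau': array([ 4.10137392e-03, -5.97764933e+01,  1.61334537e+00, -2.81954956e+01,
        1.27849545e-02,  5.00236216e-03, -2.74689796e-06]), 'tcp_pos': array([0.29506546, 0.60649037, 0.23041308]), 'orientation': array([-7.05075798e-01, -3.06116685e+00,  2.60418583e-03]), 'contact_force': array([ 0.01578539, -0.08906573,  0.41740531]), 'moment': array([-0.0124955 , -0.00255653,  0.03988037]), 'gripper_force': 0.0, 'grip_width': 0.08518088417582234} 0.0187
```

View pics/top.png

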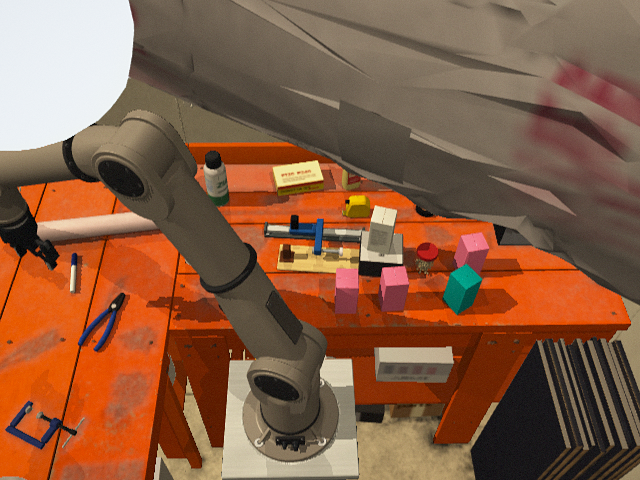

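View pics/scene.png

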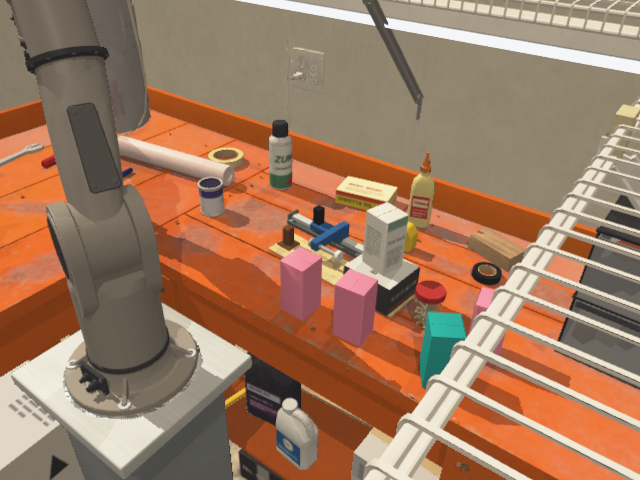

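The top view shows the rail from (264,230) to (362,238), the stop arm at (318,237), the stop's grip at (295,222), the board's grip at (287,253) and the black carton at (380,255) with the white one on it. The scene view shows the stop's grip at (319,215), the board's grip at (288,234), the tin at (210,195), the jar at (430,295) and the tape at (410,235).

Possible mix-ups:
- **White carton:** (382,228) in top; the pink ones at (346,290), (394,288) and (470,250) and the turquoise one at (462,288) are not meant.
- **Posts:** the black one at (295,222) is the stop's grip and the dark wooden one at (287,253) is the board's.

I'll check the choice in a close crop.

Run:
```python
from h import *
f=load('top'); c=f['image'][190:290,250:410]; save(cv2.resize(c,None,fx=5,fy=5,interpolation=cv2.INTER_CUBIC),'topcrop')
g=load('scene'); c=g['image'][170:320,250:450]; save(cv2.resize(c,None,fx=4,fy=4,interpolation=cv2.INTER_CUBIC),'sccrop')
P=cloud(f)
for n,u,v in [('sgrip',295,218),('bgrip',287,250),('arm',318,225),('arm2',318,248),('railL',267,232),('rail',340,233),('wtop',384,214),('blk',375,268),('blkR',400,255)]: print(n,world(f,u,v).round(4))
P=cloud(g)
for n,u,v in [('tin',210,182),('sgrip',319,208),('bgrip',288,227),('wtop',387,214)]: print(n,world(g,u,v).round(4))
```

```text
sgrip [ 0.5648 -0.0108  0.0754]
bgrip [0.466  0.0123 0.0511]
arm [ 0.5521 -0.0781  0.0577]
arm2 [ 0.4662 -0.0762  0.059 ]
railL [0.5628 0.0741 0.0136]
rail [ 0.551  -0.1443  0.0207]
wtop [ 0.4698 -0.2511  0.2019]
blk [ 0.4024 -0.235   0.0477]
blkR [ 0.4264 -0.3045  0.0756]
tin [0.4877 0.2826 0.0811]
sgrip [ 0.5646 -0.0157  0.076 ]
bgrip [0.4757 0.011  0.0548]
wtop [ 0.4581 -0.2571  0.2013]
```

View pics/topcrop.png

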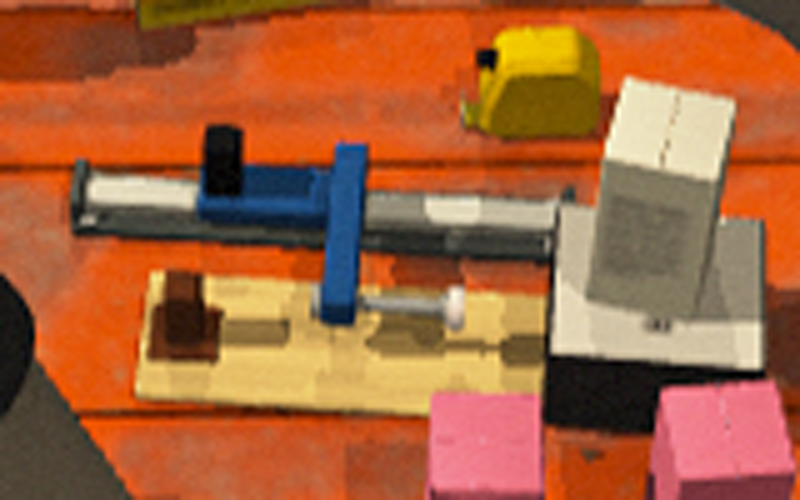

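View pics/sccrop.png

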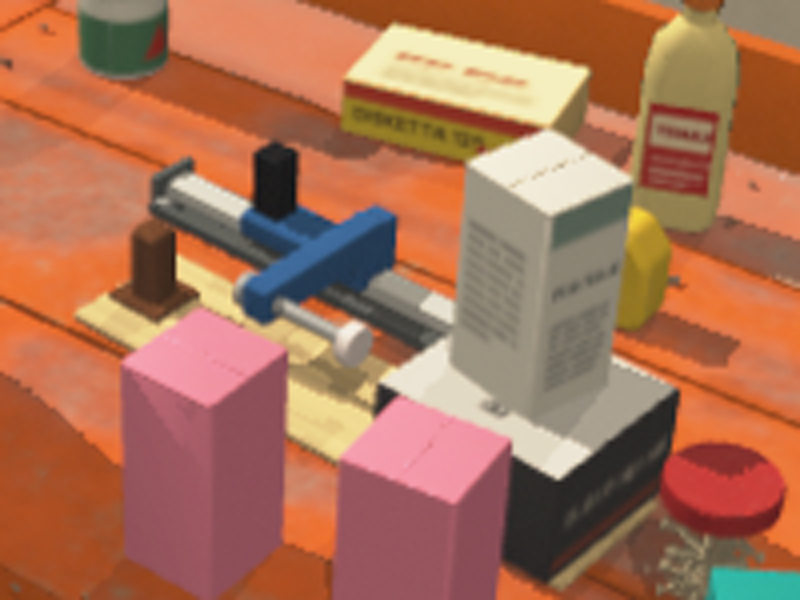

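Crop check: the black upright post on the blue carriage is the stop's grip. The dark brown post on the plywood is the board's grip. The white pad at (455,305) in the top crop is still short of the carton face, which is at about x=547. The two pink boxes in front are not needed. Next I'll measure the rail's direction and the gap.

Run:
```python
from h import *
from scipy.spatial.transform import Rotation as Ro
for n in('top','scene'):
    f=load(n);P=cloud(f);im=f['image'];hsv=cv2.cvtColor(im,cv2.COLOR_RGB2HSV)
    X,Y,Z=P[...,0],P[...,1],P[...,2]
    roi=(X>.35)&(X<.62)&(Y>-.4)&(Y<.12)
    blue=roi&(hsv[...,0]>100)&(hsv[...,0]<125)&(hsv[...,1]>100)
    arm=blue&(Z>.052)&(Z<.068)
    q=P[arm][:,:2]; rc=cv2.minAreaRect(q.astype(np.float32)*1000); print(n,'arm',rc,arm.sum())
    b=roi&(abs(Z-.074)<.006)&(Y<-.17); b&=hsv[...,1]<90
    print('box top',cv2.minAreaRect(P[b][:,:2].astype(np.float32)*1000),b.sum(), np.percentile(P[b],[1,99],axis=0))
    w=roi&(abs(Z-.202)<.006); print('wtop',cv2.minAreaRect(P[w][:,:2].astype(np.float32)*1000),w.sum())
    bd=roi&(Z>.0)&(Z<.012)&(hsv[...,0]>15)&(hsv[...,0]<32)&(hsv[...,1]>40); print('board',cv2.minAreaRect(P[bd][:,:2].astype(np.float32)*1000),bd.sum())
    for nm,m in(('sg',roi&(Z>.07)&(Z<.082)&(hsv[...,2]<70)&(Y>-.1)),('bg',roi&(Z>.048)&(Z<.062)&(Y>-.05)&(X<.52))):
        print(nm,P[m].mean(0),m.sum(),P[m].min(0),P[m].max(0))
    pad=roi&(Z>.04)&(Z<.065)&(hsv[...,1]<60)&(Y<-.11)&(Y>-.22)&(hsv[...,2]>110)&(X<.5); print('pad',P[pad].mean(0),P[pad].min(0),P[pad].max(0),pad.sum())
```

```text
top arm ((463.6873779296875, -139.75582885742188), (334.09771728515625, 107.85420989990234), 50.183258056640625) 222
box top ((454.2031555175781, -253.85951232910156), (119.17990112304688, 118.20850372314453), 83.77350616455078) 806 [[ 0.39646506 -0.31603906  0.06841927]
 [ 0.5121807  -0.19267608  0.07960174]]
wtop ((462.4579772949219, -249.16188049316406), (62.238155364990234, 67.32006072998047), 75.25537872314453) 403
board ((495.2421569824219, -153.3660888671875), (485.43402099609375, 168.41903686523438), 83.94317626953125) 1467
sg [ 0.5643398  -0.00763986  0.07527219] 38 [ 0.55198177 -0.01666079  0.07055283] [0.57874938 0.00099315 0.08177863]
bg [0.47184274 0.01538344 0.05380752] 48 [0.45867426 0.00649561 0.04802366] [0.48425926 0.02667875 0.05877974]
pad [ 0.45826815 -0.13291193  0.05526563] [ 0.44255749 -0.19704579  0.04577029] [ 0.46979522 -0.11040041  0.0649347 ] 41
scene arm ((514.349609375, -84.15354919433594), (23.959142684936523, 123.18502807617188), 84.4380111694336) 301
box top ((455.4228210449219, -259.7931213378906), (122.21054077148438, 115.06529998779297), 83.20964813232422) 1101 [[ 0.39557725 -0.32206648  0.06853343]
 [ 0.5023344  -0.19826931  0.07928617]]
wtop ((462.4466857910156, -254.3575897216797), (68.22230529785156, 61.339263916015625), 72.21495056152344) 558
board ((469.6570129394531, -179.09320068359375), (440.0406799316406, 119.57154846191406), 84.52007293701172) 1019
sg [ 0.56355912 -0.01499259  0.07416914] 45 [ 0.5545953  -0.0249406   0.07049411] [ 0.57531541 -0.00287278  0.07819523]
bg [0.47172613 0.00920394 0.05331459] 63 [ 0.46224267 -0.00217691  0.04819751] [0.48842246 0.02146379 0.0571026 ]
pad [ 0.4572319  -0.13954107  0.0516731 ] [ 0.44574215 -0.150874    0.04030687] [ 0.47242592 -0.11011781  0.06261541] 108
```

```bash
cat >> h.py <<'E'
from scipy.spatial.transform import Rotation as Ro
YAW=np.radians(84.3)
def goal(p,o=None,yaw=YAW):
    o=o or r.get_obs(); R=Ro.from_rotvec(o['orientation'])
    yx=np.array([np.cos(yaw),np.sin(yaw),0]); z=np.array([0,0,-1.]); G=Ro.from_matrix(np.stack([np.cross(yx,z),yx,z],1))
    print('shift mm',(R.inv().apply(np.array(p)-o['tcp_pos'])*1000).round(1),'turn',(R.inv()*G).as_rotvec().round(4))
E
python3 -c "
from h import *
goal([.564,-.012,.16])"
```

```text
shift mm [-512.4 -438.4   71.2] turn [-1.700e-03 -2.000e-04 -3.533e-01]
```

Call:
step_arm(
  moves=[
    [-36,-31,0,0,0,-0.05,85],
    [-72,-62,0,0,0,-0.1,85],
    [-108,-93,0,0,0,-0.15,85],
    [-144,-124,0,0,0,-0.2,85],
    [-180,-155,0,0,0,-0.25,85],
    [-216,-186,0,0,0,-0.3,85],
    [-252,-217,0,0,0,-0.35,85],
    [-288,-248,0,0,0,-0.353,85],
  ],
)

```text
clock: 0.9
tcp_pos: [0.446, 0.2559, 0.2311]
orientation: [-0.154, -3.137, 0.0]
contact_force: [-0.3, 0.8, 0.3]
grip_width: 0.0849
gripper_force: 0.0
```

```bash
python3 -c "
from h import *
print(r.get_obs()['tcp_pos'],r.get_obs()['clock']);goal([.564,-.012,.16])"
```

```text
[0.44601858 0.25592038 0.23113301] 0.9
shift mm [-143.7 -255.    71.1] turn [-0.0002 -0.0003  0.0012]
```

Call:
step_arm(
  moves=[
    [-24,-42,10,0,0,0,60],
    [-48,-85,20,0,0,0,60],
    [-72,-128,32,0,0,0,60],
    [-96,-170,46,0,0,0,60],
    [-120,-213,58,0,0,0,60],
    [-144,-255,71,0,0,0,60],
    [-144,-255,71,0,0,0,60],
  ],
)

```text
clock: 1.6
tcp_pos: [0.564, -0.0182, 0.1587]
orientation: [-0.172, -3.135, 0.007]
contact_force: [-0.7, 0.1, 0.2]
grip_width: 0.06
gripper_force: 0.0
```

Run:
```python
from h import *
f=grab('wrist'); save(f['image'],'wrist1')
print(r.get_obs()['tcp_pos'],r.get_obs()['contact_force'])
P=cloud(f);hsv=cv2.cvtColor(f['image'],cv2.COLOR_RGB2HSV);Z=P[...,2]
m=(Z>.071)&(Z<.08)&(hsv[...,2]<80)&(abs(P[...,0]-.564)<.05)&(abs(P[...,1]+.012)<.05)
print(m.sum(),P[m].min(0),P[m].max(0),cv2.minAreaRect(P[m][:,:2].astype(np.float32)*1000) if m.sum() else 0)
```

```text
[ 0.56349352 -0.01472965  0.15905991] [ 0.33541237 -0.05355822  0.81078306]
876 [ 0.55669763 -0.02040091  0.0710556 ] [0.5790898  0.00193316 0.07692392] ((567.8203125, -9.316671371459961), (21.494436264038086, 21.42681884765625), 83.80924987792969)
```

View pics/wrist1.png

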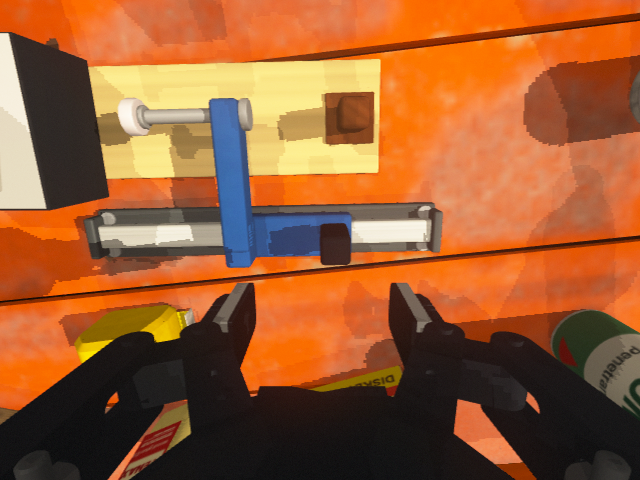

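The wrist view shows the stop's post at (335,243), between the fingers at (235,310) and (408,310). The board's post is at (350,117), the pad face at (120,117) and the carton face from (88,65) to (107,195).

Run:
```python
from h import *
f=load('wrist');P=cloud(f);hsv=cv2.cvtColor(f['image'],cv2.COLOR_RGB2HSV);X,Y,Z=P[...,0],P[...,1],P[...,2]
m=(Z>.05)&(Z<.06)&(abs(X-.47)<.03)&(abs(Y-.012)<.04); print('bg',cv2.minAreaRect(P[m][:,:2].astype(np.float32)*1000),m.sum())
v,u=np.mgrid[:480,:640]
m=(Z>.02)&(Z<.065)&(u<100)&(v>70)&(v<190)&(u>60)&(hsv[...,2]<80)
c=np.polyfit(X[m],Y[m],1); print('face',c,'at x=.457',np.polyval(c,.457),m.sum())
m=(Z>.03)&(Z<.07)&(u>112)&(u<145)&(v>95)&(v<140)&(hsv[...,1]<60); print('pad',P[m].min(0),P[m].max(0),np.percentile(P[m][:,1],[3,10,50]),m.sum())
m=(Z>.055)&(Z<.065)&(hsv[...,0]>100)&(hsv[...,0]<125)&(hsv[...,1]>100);print('arm',cv2.minAreaRect(P[m][:,:2].astype(np.float32)*1000))
goal([.568,-.0095,.045])
```

```text
bg ((476.1697692871094, 13.644837379455566), (22.03438377380371, 21.867904663085938), 84.35075378417969) 1028
face [-0.11244992 -0.144632  ] at x=.457 -0.19602161276196164 3141
pad [ 0.44896398 -0.14733049  0.04078158] [ 0.47351608 -0.1320881   0.06168416] [-0.14573503 -0.144557   -0.13874418] 843
arm ((518.123046875, -79.8313980102539), (19.47504234313965, 120.66268157958984), 84.663330078125)
shift mm [ -4.1   5.9 114. ] turn [-0.0023 -0.0017 -0.0075]
```

Call:
step_arm(
  moves=[
    [-4,6,40,-0.002,-0.002,-0.008,60],
    [-4,6,80,-0.002,-0.002,-0.008,60],
    [-4,6,113,-0.002,-0.002,-0.008,60],
    [-4,6,113,-0.002,-0.002,-0.008,60],
  ],
)

```text
clock: 2.05
tcp_pos: [0.5643, -0.0029, 0.0435]
orientation: [-0.14, -3.132, -0.002]
contact_force: [0.0, -0.2, -0.4]
grip_width: 0.0602
gripper_force: 0.0
```

Call:
step_arm(
  moves=[
    [0,0,0,0,0,0,10],
    [0,0,0,0,0,0,10],
    [0,0,0,0,0,0,10],
    [0,0,0,0,0,0,10],
    [0,0,0,0,0,0,10],
  ],
  grip_force=30,
)

```text
clock: 2.55
tcp_pos: [0.5695, -0.0063, 0.0498]
orientation: [0.145, 3.133, 0.001]
contact_force: [-2.8, -5.7, 6.3]
grip_width: 0.0213
gripper_force: 33.4
```

```bash
python3 -c "
from h import *
o=r.get_obs();print(o['tcp_pos'],o['contact_force'],o['grip_width'],o['gripper_force']);goal([.568-.05*np.cos(YAW),-.0095-.05*np.sin(YAW),.045])"
```

```text
[ 0.56945745 -0.00634054  0.04977303] [-2.80144761 -5.68843623  6.26453847] 0.021282029097365804 33.41650307178497
shift mm [  1.5 -53.3   4.7] turn [0.0008 0.0054 0.0067]
```

Call:
step_arm(
  moves=[
    [0,-4,0,0,0,0,10],
    [0,-8,0,0,0,0,10],
    [0,-12,0,0,0,0,10],
    [0,-16,0,0,0,0,10],
    [0,-20,0,0,0,0,10],
    [0,-25,0,0,0,0,10],
    [0,-30,0,0,0,0,10],
    [0,-35,0,0,0,0,10],
  ],
)

```text
clock: 3.35
tcp_pos: [0.567, -0.0351, 0.0498]
orientation: [0.139, 3.133, 0.01]
contact_force: [-2.0, 8.9, 6.6]
grip_width: 0.0212
gripper_force: 33.6
```

Call:
step_arm(
  moves=[
    [0,0,0,0,0,0,10],
    [0,0,0,0,0,0,10],
  ],
)

```text
clock: 3.55
tcp_pos: [0.5668, -0.0364, 0.0498]
orientation: [0.141, 3.133, 0.008]
contact_force: [-1.1, 6.4, 6.4]
grip_width: 0.0212
gripper_force: 33.5
```

```bash
cat > gap.py <<'E'
from h import *
f=grab('wrist')
P=cloud(f);hsv=cv2.cvtColor(f['image'],cv2.COLOR_RGB2HSV);X,Y,Z=P[...,0],P[...,1],P[...,2]
m=(Z>.044)&(Z<.068)&(abs(X-.46)<.025)&(Y>-.225)&(Y<-.12)
u=np.array([np.cos(YAW),np.sin(YAW)]); s=P[m][:,:2]@u
h,e=np.histogram(s,bins=np.arange(-.19,-.07,.002))
for a,b in zip(e,h): print(round(a*1000),b,end='; ')
d=(Z>.03)&(Z<.065)&(hsv[...,2]<80)&(abs(X-.455)<.05)&(Y<-.17)&(Y>-.22)
print('\nface s',np.median(P[d][:,:2]@u) if d.sum() else None,d.sum()); o=r.get_obs(); print(o['tcp_pos'],o['contact_force'],o['tcp_pos'][:2]@u)
save(f['image'],'wgap%d'%int(o['clock']*100)); print('wgap%d'%int(o['clock']*100))
E
python3 gap.py
```

```text
-190 0; -188 0; -186 0; -184 0; -182 0; -180 0; -178 0; -176 0; -174 0; -172 0; -170 0; -168 0; -166 0; -164 0; -162 0; -160 0; -158 0; -156 0; -154 0; -152 0; -150 0; -148 0; -146 0; -144 0; -142 0; -140 0; -138 0; -136 0; -134 0; -132 0; -130 0; -128 0; -126 0; -124 0; -122 0; -120 0; -118 0; -116 0; -114 0; -112 0; -110 0; -108 6; -106 16; -104 72; -102 156; -100 146; -98 150; -96 154; -94 146; -92 153; -90 148; -88 157; -86 145; -84 151; -82 158; -80 148; -78 157; -76 149; -74 46; 
face s None 0
[ 0.56682337 -0.03639435  0.04979674] [-2.16622986  6.11366007  6.18209825] 0.020082353933004598
wgap360
```

Call:
step_arm(
  moves=[
    [0,-2,0,0,0,0,10],
    [0,-4,0,0,0,0,10],
    [0,-6,0,0,0,0,10],
    [0,-8,0,0,0,0,10],
    [0,-10,0,0,0,0,10],
    [0,-11,0,0,0,0,10],
    [0,-12,0,0,0,0,10],
    [0,-13,0,0,0,0,10],
  ],
)

```text
clock: 4.4
tcp_pos: [0.5658, -0.0482, 0.0498]
orientation: [0.139, 3.133, 0.01]
contact_force: [-1.9, 9.6, 6.1]
grip_width: 0.0212
gripper_force: 33.6
```

Run:
```python
from h import *
for n in('scene','top'):
    f=grab(n); a=(f['image'][200:300,280:420] if n=='scene' else f['image'][200:290,290:410]); save(cv2.resize(a,None,fx=5,fy=5,interpolation=cv2.INTER_CUBIC),n+'2')
o=r.get_obs();print(o['tcp_pos'],o['contact_force'])
```

```text
[ 0.56575739 -0.04841504  0.04980139] [-1.58242835  8.23204498  6.74522552]
```

View pics/scene2.png

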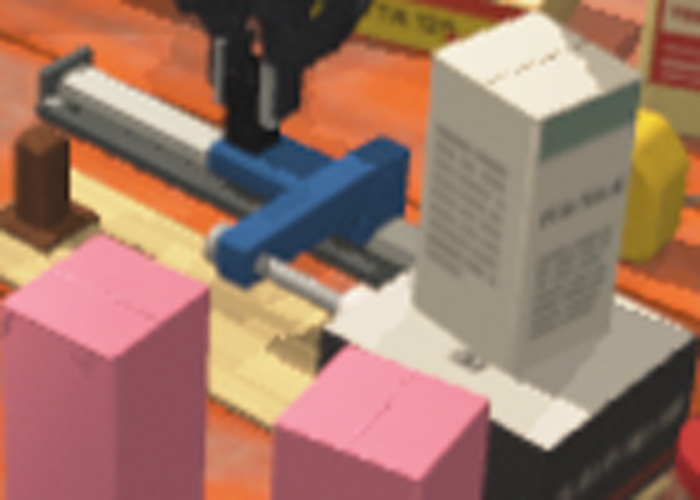

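The scene crop shows the stop nearly at the carton: the pad is mostly hidden by the carton's top corner at (345,300). I'll measure the stop's travel from the difference between views.

```bash
cat > diff.py <<'E'
from h import *
import sys
g=load('scene');P=cloud(g);hsv=cv2.cvtColor(g['image'],cv2.COLOR_RGB2HSV);X,Y,Z=P[...,0],P[...,1],P[...,2]
a=(X>.35)&(X<.62)&(Y>-.4)&(Y<.12)&(hsv[...,0]>100)&(hsv[...,0]<125)&(hsv[...,1]>100)&(Z>.052)&(Z<.068)
print('arm',cv2.minAreaRect(P[a][:,:2].astype(np.float32)*1000),np.median(P[a],0))
b=(X>.35)&(X<.62)&(abs(Z-.074)<.006)&(Y<-.17)&(Y>-.4)&(hsv[...,1]<90);print('box',cv2.minAreaRect(P[b][:,:2].astype(np.float32)*1000))
E
python3 diff.py
```

```text
arm ((510.9095153808594, -121.65617370605469), (24.6209659576416, 123.8544692993164), 86.20391845703125) [ 0.50435027 -0.12426027  0.05843922]
box ((453.591064453125, -260.3374328613281), (122.12190246582031, 112.5464859008789), 82.84837341308594)
```

Call:
step_arm(
  moves=[
    [0,-1,0,0,0,0,10],
    [0,-2,0,0,0,0,10],
    [0,-3,0,0,0,0,10],
    [0,-4,0,0,0,0,10],
    [0,-5,0,0,0,0,10],
  ],
)

```text
clock: 5.0
tcp_pos: [0.5653, -0.0531, 0.0498]
orientation: [0.139, 3.133, 0.01]
contact_force: [-2.1, 9.1, 7.1]
grip_width: 0.0215
gripper_force: 33.6
```

Call:
step_arm(
  moves=[
    [0,-0.5,0,0,0,0,10],
    [0,-1,0,0,0,0,10],
  ],
)

```text
clock: 5.2
tcp_pos: [0.5652, -0.0542, 0.0498]
orientation: [0.139, 3.133, 0.01]
contact_force: [-2.1, 9.3, 7.0]
grip_width: 0.0211
gripper_force: 33.6
```

Call:
step_arm(
  moves=[
    [0,-0.5,0,0,0,0,10],
    [0,-1,0,0,0,0,10],
  ],
)

```text
clock: 5.4
tcp_pos: [0.5652, -0.0552, 0.0498]
orientation: [0.139, 3.133, 0.01]
contact_force: [-2.0, 8.9, 6.8]
grip_width: 0.0215
gripper_force: 33.6
```

Call:
step_arm(
  moves=[
    [0,-0.5,0,0,0,0,10],
    [0,-1,0,0,0,0,10],
  ],
)

```text
clock: 5.6
tcp_pos: [0.5651, -0.0562, 0.0498]
orientation: [0.139, 3.133, 0.01]
contact_force: [-1.6, 9.5, 7.4]
grip_width: 0.0214
gripper_force: 33.6
```

Call:
step_arm(
  moves=[
    [0,-0.5,0,0,0,0,10],
    [0,-1,0,0,0,0,10],
  ],
)

```text
clock: 5.8
tcp_pos: [0.565, -0.0572, 0.0498]
orientation: [0.139, 3.133, 0.01]
contact_force: [-0.8, 8.5, 7.3]
grip_width: 0.0215
gripper_force: 33.6
```

Call:
step_arm(
  moves=[
    [0,-0.5,0,0,0,0,10],
    [0,-1,0,0,0,0,10],
  ],
)

```text
clock: 6.0
tcp_pos: [0.5649, -0.058, 0.0498]
orientation: [0.139, 3.133, 0.01]
contact_force: [-1.5, 10.8, 7.7]
grip_width: 0.0217
gripper_force: 33.6
```

Call:
step_arm(
  moves=[
    [0,-0.3,0,0,0,0,10],
    [0,-0.6,0,0,0,0,10],
  ],
)

```text
clock: 6.2
tcp_pos: [0.565, -0.058, 0.0498]
orientation: [0.139, 3.133, 0.011]
contact_force: [-1.2, 11.7, 8.3]
grip_width: 0.0215
gripper_force: 33.7
```

Contact felt: the force rose from 9 to 11.7 N with no further travel. I'll relax the push, open the fingers and lift.

Call:
step_arm(
  moves=[
    [0,1,0,0,0,0,10],
    [0,2.5,0,0,0,0,10],
    [0,3,0,0,0,0,10],
  ],
)

```text
clock: 6.5
tcp_pos: [0.565, -0.0579, 0.0498]
orientation: [0.141, 3.132, 0.006]
contact_force: [-1.2, 3.1, 6.4]
grip_width: 0.0211
gripper_force: 33.5
```

Call:
step_arm(
  moves=[
    [0,0,0,0,0,0,30],
    [0,0,0,0,0,0,45],
    [0,0,0,0,0,0,50],
    [0,0,0,0,0,0,50],
  ],
)

```text
clock: 6.9
tcp_pos: [0.5632, -0.0601, 0.0474]
orientation: [0.145, 3.136, 0.003]
contact_force: [-0.4, 0.1, 0.5]
grip_width: 0.0501
gripper_force: 0.0
```

Call:
step_arm(
  moves=[
    [0,0,-30,0,0,0,50],
    [0,0,-70,0,0,0,50],
    [0,0,-100,0,0,0,50],
    [0,0,-100,0,0,0,50],
  ],
)

```text
clock: 7.3
tcp_pos: [0.5659, -0.0606, 0.1515]
orientation: [0.145, 3.128, 0.004]
contact_force: [0.4, 0.3, -0.1]
grip_width: 0.0503
gripper_force: 0.0
```

```bash
python3 - <<'E'
from h import *
f=grab('scene'); grab('top'); f=grab('wrist'); save(f['image'],'wrist3')
o=r.get_obs();print(o['tcp_pos'],o['contact_force'],o['clock']); goal([.4762,.0136,.14])
E
python3 diff.py
```

```text
[ 0.56233281 -0.06005882  0.14654367] [0.02013103 0.36666005 0.52158124] 7.45
shift mm [92.5 65.4  6.6] turn [0.002  0.001  0.0076]
arm ((509.8675842285156, -132.06466674804688), (23.107040405273438, 124.09490203857422), 84.21128845214844) [ 0.50397887 -0.13387641  0.05839216]
box ((453.987060546875, -259.8200988769531), (122.78450775146484, 112.18447875976562), 82.30584716796875)
```

View pics/wrist3.png

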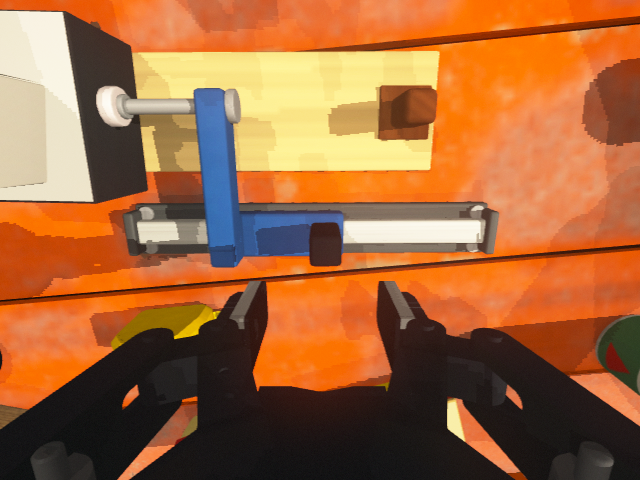

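The wrist view shows the pad at (110,105) against the carton face, with the cartons undisturbed. The board's post is at (413,105), so I'll move above it.

Call:
step_arm(
  moves=[
    [23,16,0,0,0,0.002,50],
    [46,33,2,0,0,0.004,50],
    [70,49,4,0,0,0.006,50],
    [92,65,6,0.002,0.001,0.008,50],
    [92,65,6,0.002,0.001,0.008,50],
    [92,65,6,0.002,0.001,0.008,50],
  ],
)

```text
clock: 8.05
tcp_pos: [0.4765, 0.0132, 0.1401]
orientation: [-0.155, -3.137, 0.001]
contact_force: [0.3, 0.2, 0.2]
grip_width: 0.0499
gripper_force: 0.0
```

Run:
```python
from h import *
f=grab('wrist');P=cloud(f);X,Y,Z=P[...,0],P[...,1],P[...,2]
m=(Z>.05)&(Z<.06)&(abs(X-.476)<.03)&(abs(Y-.012)<.04); c=cv2.minAreaRect(P[m][:,:2].astype(np.float32)*1000);print('bg',c,m.sum())
o=r.get_obs();print(o['tcp_pos'],o['contact_force'],o['clock']); goal([c[0][0]/1000,c[0][1]/1000,.027])
```

```text
bg ((475.4676818847656, 13.545053482055664), (21.713407516479492, 21.105379104614258), 85.03193664550781) 882
[0.47722545 0.01273732 0.14045501] [ 0.20345057  0.0489053  -0.48193593] 8.1
shift mm [  1.8   0.7 113.5] turn [-0.0006  0.0001 -0.0004]
```

Call:
step_arm(
  moves=[
    [2,1,35,0,0,0,50],
    [2,1,70,0,0,0,50],
    [2,1,100,0,0,0,50],
    [2,1,111,0,0,0,50],
    [2,1,111,0,0,0,50],
  ],
)

```text
clock: 8.6
tcp_pos: [0.4748, 0.0134, 0.0288]
orientation: [-0.158, -3.135, 0.002]
contact_force: [1.1, 0.4, 0.8]
grip_width: 0.05
gripper_force: 0.0
```

Call:
step_arm(
  moves=[
    [0,0,0,0,0,0,35],
    [0,0,0,0,0,0,28],
    [0,0,0,0,0,0,28],
  ],
)

```text
clock: 8.9
tcp_pos: [0.4765, 0.0144, 0.0313]
orientation: [0.157, 3.134, 0.001]
contact_force: [1.0, -0.7, 0.0]
grip_width: 0.0283
gripper_force: 0.0
```

Call:
step_arm(
  moves=[
    [0,0,0,0,0,0,22],
    [0,0,0,0,0,0,18],
    [0,0,0,0,0,0,10],
    [0,0,0,0,0,0,10],
  ],
  grip_force=30,
)

```text
clock: 9.3
tcp_pos: [0.4763, 0.0137, 0.0313]
orientation: [0.156, 3.135, -0.0]
contact_force: [-0.8, -2.2, 8.6]
grip_width: 0.0215
gripper_force: 29.2
```

Call:
step_arm(
  moves=[
    [0,0.5,-1.5,0,0,0,10],
    [0,1.5,-1.5,0,0,0,10],
    [0,3,-1.5,0,0,0,10],
    [0,5,-1.5,0,0,0,10],
    [0,7,-1.5,0,0,0,10],
    [0,10,-1.5,0,0,0,10],
    [0,13,-1.5,0,0,0,10],
    [0,16,-1.5,0,0,0,10],
  ],
)

```text
clock: 10.1
tcp_pos: [0.4766, 0.0287, 0.0315]
orientation: [0.159, 3.137, -0.003]
contact_force: [0.1, -6.6, -2.5]
grip_width: 0.0212
gripper_force: 29.4
```

```bash
cp scene.pkl s0.pkl
python3 - <<'E'
from h import *
f=grab('scene')
o=r.get_obs();print(o['tcp_pos'],o['contact_force'],o['clock'])
E
python3 diff.py
```

```text
[0.47661281 0.02929565 0.0314553 ] [-0.16730765 -6.55810293 -2.9322038 ] 10.15
arm ((511.25732421875, -132.79098510742188), (23.115489959716797, 126.11959838867188), 83.96649932861328) [ 0.50444245 -0.13373291  0.05833197]
box ((454.93115234375, -258.82421875), (123.57648468017578, 110.98077392578125), 85.02547454833984)
```

The box and the stop are holding. I'll ease the tool down 0.6 mm and continue the draw.

Call:
step_arm(
  moves=[
    [0,3,0.6,0,0,0,10],
    [0,6,0.6,0,0,0,10],
    [0,9,0.6,0,0,0,10],
    [0,12,0.6,0,0,0,10],
    [0,15,0.6,0,0,0,10],
    [0,18,0.6,0,0,0,10],
    [0,21,0.6,0,0,0,10],
    [0,24,0.6,0,0,0,10],
  ],
)

```text
clock: 10.95
tcp_pos: [0.479, 0.0507, 0.0313]
orientation: [0.163, 3.137, -0.005]
contact_force: [-0.3, -11.7, 4.4]
grip_width: 0.0216
gripper_force: 30.4
```

Call:
step_arm(
  moves=[
    [0,2,0,0,0,0,10],
    [0,4,0,0,0,0,10],
    [0,6,0,0,0,0,10],
    [0,8,0,0,0,0,10],
    [0,10,0,0,0,0,10],
    [0,12,0,0,0,0,10],
    [0,14,0,0,0,0,10],
    [0,16,0,0,0,0,10],
  ],
)

```text
clock: 11.75
tcp_pos: [0.4805, 0.0659, 0.0313]
orientation: [0.164, 3.137, -0.006]
contact_force: [-0.9, -13.4, 4.5]
grip_width: 0.0218
gripper_force: 30.6
```

```bash
python3 - <<'E'
from h import *
f=grab('scene')
o=r.get_obs();print(o['tcp_pos'],o['contact_force'],o['clock'])
E
python3 diff.py
```

```text
[0.48058121 0.0663485  0.03128754] [ -0.71703288 -11.62029652   4.30702159] 11.8
arm ((510.4129333496094, -131.80722045898438), (23.43485450744629, 125.48589324951172), 85.67160034179688) [ 0.50518355 -0.13415062  0.05832195]
box ((453.9132995605469, -258.2618103027344), (124.23094177246094, 111.19200134277344), 85.60826110839844)
```

Call:
step_arm(
  moves=[
    [0,2,-0.3,0,0,0,10],
    [0,4,-0.3,0,0,0,10],
    [0,6,-0.3,0,0,0,10],
    [0,8,-0.3,0,0,0,10],
    [0,10,-0.3,0,0,0,10],
    [0,12,-0.3,0,0,0,10],
    [0,14,-0.3,0,0,0,10],
    [0,16,-0.3,0,0,0,10],
  ],
)

```text
clock: 12.6
tcp_pos: [0.4823, 0.0852, 0.0313]
orientation: [0.159, 3.137, -0.001]
contact_force: [-0.6, -3.9, 0.1]
grip_width: 0.0216
gripper_force: 29.7
```

Call:
step_arm(
  moves=[
    [0,2,0,0,0,0,10],
    [0,4,0,0,0,0,10],
    [0,6,0,0,0,0,10],
    [0,8,0,0,0,0,10],
    [0,10,0,0,0,0,10],
    [0,12,0,0,0,0,10],
    [0,14,0,0,0,0,10],
    [0,16,0,0,0,0,10],
  ],
)

```text
clock: 13.4
tcp_pos: [0.4843, 0.1022, 0.0313]
orientation: [0.156, 3.137, 0.0]
contact_force: [-1.6, -3.6, -1.4]
grip_width: 0.0214
gripper_force: 29.7
```

```bash
python3 - <<'E'
from h import *
f=grab('scene')
o=r.get_obs();print(o['tcp_pos'],o['contact_force'],o['clock'])
E
python3 diff.py
```

```text
[0.48432262 0.10257489 0.03130448] [-0.65505607 -2.96118969 -1.83293867] 13.45
arm ((510.6641845703125, -131.47523498535156), (24.11302947998047, 123.80266571044922), 85.28783416748047) [ 0.50620831 -0.13363043  0.05827929]
box ((454.920654296875, -261.523681640625), (121.65299224853516, 111.90206909179688), 85.17150115966797)
```

Call:
step_arm(
  moves=[
    [0,2.5,0.2,0,0,0,10],
    [0,5,0.2,0,0,0,10],
    [0,7.5,0.2,0,0,0,10],
    [0,10,0.2,0,0,0,10],
    [0,12.5,0.2,0,0,0,10],
    [0,15,0.2,0,0,0,10],
    [0,17.5,0.2,0,0,0,10],
    [0,20,0.2,0,0,0,10],
  ],
)

```text
clock: 14.25
tcp_pos: [0.4864, 0.1217, 0.0313]
orientation: [0.157, 3.136, -0.0]
contact_force: [0.5, -5.4, 1.8]
grip_width: 0.0212
gripper_force: 30.3
```

Call:
step_arm(
  moves=[
    [0,2.5,0,0,0,0,10],
    [0,5,0,0,0,0,10],
    [0,7.5,0,0,0,0,10],
    [0,10,0,0,0,0,10],
    [0,12.5,0,0,0,0,10],
    [0,15,0,0,0,0,10],
    [0,17.5,0,0,0,0,10],
    [0,20,0,0,0,0,10],
  ],
)

```text
clock: 15.05
tcp_pos: [0.4884, 0.1421, 0.0313]
orientation: [0.156, 3.136, 0.001]
contact_force: [-0.6, -1.7, 2.2]
grip_width: 0.0212
gripper_force: 30.2
```

Call:
step_arm(
  moves=[
    [0,2.5,0,0,0,0,10],
    [0,5,0,0,0,0,10],
    [0,7.5,0,0,0,0,10],
    [0,10,0,0,0,0,10],
    [0,12.5,0,0,0,0,10],
    [0,15,0,0,0,0,10],
    [0,17,0,0,0,0,10],
    [0,18,0,0,0,0,10],
  ],
)

```text
clock: 15.85
tcp_pos: [0.4903, 0.1597, 0.0313]
orientation: [0.157, 3.136, 0.0]
contact_force: [-0.3, -4.1, 5.8]
grip_width: 0.0217
gripper_force: 30.7
```

```bash
python3 - <<'E'
from h import *
f=grab('scene'); a=f['image'][170:320,220:460]; save(cv2.resize(a,None,fx=3.3,fy=3.3,interpolation=cv2.INTER_CUBIC),'scene5')
o=r.get_obs();print(o['tcp_pos'],o['contact_force'],o['clock'])
E
python3 diff.py
```

```text
[0.49026239 0.15980182 0.03129898] [-0.39367353 -3.59408936  6.53481412] 15.9
arm ((511.24072265625, -132.71250915527344), (22.085649490356445, 123.29840850830078), 86.6990737915039) [ 0.50377354 -0.13355312  0.05838031]
box ((454.8858642578125, -260.0650939941406), (119.3067398071289, 110.18054962158203), 85.57157897949219)
```

View pics/scene5.png

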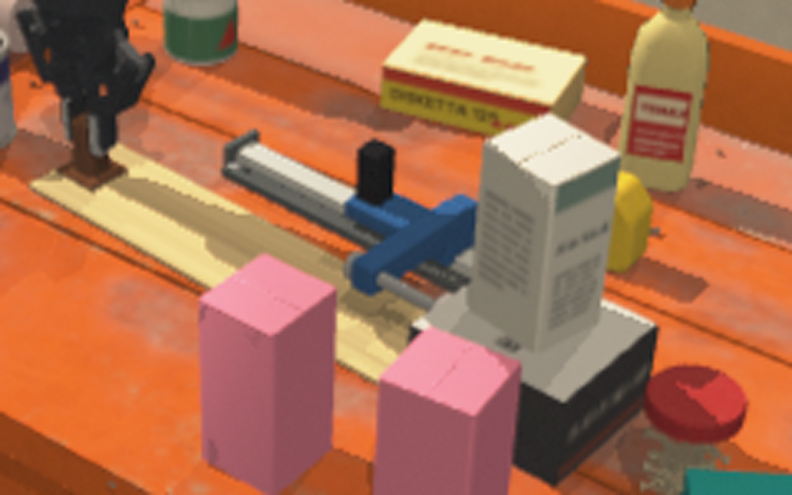

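The view shows the board drawn out with its post in the gripper at (90,145). The cartons are still stacked, with no board under the black one and its base on the bench near (555,480). Now I'll release and retreat upward.

Call:
step_arm(
  moves=[
    [0,-1,0,0,0,0,20],
    [0,-1,0,0,0,0,30],
    [0,-1,0,0,0,0,45],
    [0,-1,0,0,0,0,50],
    [0,-1,0,0,0,0,50],
  ],
)

```text
clock: 16.4
tcp_pos: [0.4898, 0.1588, 0.031]
orientation: [0.156, 3.137, 0.0]
contact_force: [-0.4, 0.0, -0.6]
grip_width: 0.05
gripper_force: 0.0
```

Call:
step_arm(
  moves=[
    [0,0,-20,0,0,0,50],
    [0,0,-50,0,0,0,50],
    [0,0,-90,0,0,0,50],
    [0,0,-130,0,0,0,50],
    [0,0,-150,0,0,0,50],
    [0,0,-150,0,0,0,50],
    [0,0,-150,0,0,0,50],
  ],
)

```text
clock: 17.1
tcp_pos: [0.4896, 0.1587, 0.1811]
orientation: [0.156, 3.136, 0.001]
contact_force: [-0.0, 0.4, -0.2]
grip_width: 0.0498
gripper_force: 0.0
```

Run:
```python
from h import *
f=grab('scene'); o=r.get_obs();print(o['tcp_pos'],o['contact_force'],o['clock'])
def meas(f):
    P=cloud(f);hsv=cv2.cvtColor(f['image'],cv2.COLOR_RGB2HSV);X,Y,Z=P[...,0],P[...,1],P[...,2]
    for nm,z0 in(('blk',.071),('wht',.199)):
        b=(X>.35)&(X<.62)&(abs(Z-z0)<.01)&(Y<-.17)&(Y>-.4)&(hsv[...,1]<90)
        q=P[b]; c=np.linalg.lstsq(np.c_[q[:,:2]-q[:,:2].mean(0),np.ones(len(q))],q[:,2],rcond=None)[0]
        print(nm,q.mean(0).round(4),np.median(q[:,2]).round(4),'tilt',c[:2].round(3),cv2.minAreaRect(q[:,:2].astype(np.float32)*1000))
meas(load('s0') if 0 else pickle.load(open('s0.pkl','rb'))); meas(f)
w=grab('wrist');P=cloud(w);X,Y,Z=P[...,0],P[...,1],P[...,2]
m=(Z>.045)&(Z<.065)&(abs(X-.49)<.03)&(abs(Y-.16)<.04); print('bg',cv2.minAreaRect(P[m][:,:2].astype(np.float32)*1000),np.median(Z[m]),m.sum())
```

```text
[0.48907852 0.15843253 0.18026031] [ 0.12179275  0.8004169  -0.2130935 ] 17.15
blk [ 0.4381 -0.2775  0.0733] 0.074 tilt [0.028 0.03 ] ((453.4234619140625, -259.9601745605469), (123.24909210205078, 113.1565933227539), 82.38125610351562)
wht [ 0.4564 -0.2575  0.1994] 0.2008 tilt [0.077 0.032] ((461.99066162109375, -253.37933349609375), (68.02700805664062, 61.80220413208008), 73.37568664550781)
blk [ 0.4423 -0.2762  0.0689] 0.0683 tilt [0.014 0.022] ((455.60028076171875, -255.84201049804688), (128.87994384765625, 111.72513580322266), 85.64390563964844)
wht [ 0.4595 -0.256   0.1947] 0.1951 tilt [0.029 0.015] ((462.3309631347656, -253.98318481445312), (63.49325942993164, 62.9888916015625), 75.8350601196289)
bg ((489.2799987792969, 159.6870880126953), (21.809221267700195, 21.226465225219727), 85.47052001953125) 0.05455236154472152 680
```

```bash
python3 -c "
from h import *
print(r.hand_in())"
```

```text
the job is handed in; nothing more can be done
None
```

I set the stop against the black carton by feel and drew the board out about 147 mm. By my estimate its tail is about 20 mm clear of the carton. In the last camera check the cartons were down on the bench, still stacked and in place. The job was handed in at about 17 s, and the hand-in call returned no verdict.

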